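Clear the short bonds, then present the atom carrier level

TASK

Two of the four model bonds standing in the carrier's rack are broken short: pull them out and put both in the small open scrap box, leaving the two full-length ones in the rack. Then lift the carrier by its bridge handle, keeping it level so that the loose ball stays in its shallow pocket, and carry it over the middle of the chart board; do not disturb the molecules, the jar or the balance. Finish while still holding it there, level and still, with its underside about 12 cm above the table.

Things in the scene. Friction and masses are not known exactly. Their poses are not given: they have to be found in the camera images.
- carrier: loose white carrier, 0.35 kg, 170 x 164 x 82 mm high. Origin: on its underside, below the middle of the handle; z up. The base reaches from the origin x -98 to +72, y -82 to +82 mm; an 8 mm plate with the pocket at the -x side and the rack at the +x side. Its yaw is within 0.45 rad of the world's
- rack (a point): middle of the rack's top, 52 mm to +x of the carrier's origin, 26 mm above its underside, axes as the carrier. The rack is a block 40 (x) x 164 (y) x 26 mm high with four sockets in a row at y = -57, -19, +19 and +57 mm, each 14 mm across and 20 mm deep
- carrier_grip (a point): middle of the bridge handle's bar, 69 mm above the carrier's underside, axes as the carrier. The bar, on two posts near the carrier's centre of mass, is 14 mm thick (x), 82 mm long (y) and 26 mm high, top 82 mm above the underside. Pinch it from above across its thickness, at its middle
- pocket (a point): the ball's centre when mid-pocket: 55 mm to -x of the carrier's origin, 28 mm above the underside. The pocket is a flat round floor of 54 mm diameter, 8 mm above the underside, inside a rim only 5 mm high; the ball can roll about 13 mm any way in it
- ball_center (a point): centre of the loose black plastic ball, 40 mm diameter, 35 g, that rolls freely in the pocket
- bond_a: grey plastic rod standing upright in one of the carrier's four sockets (which one varies), diameter 12 mm, 12 g; full length, 72 mm, top 78 mm above the table at the start. Origin: centre of its lower end, z along the rod. Stays in its socket
- bond_b: a second full-length rod, the same as bond_a
- stub_a: grey plastic rod standing upright in one of the carrier's four sockets (which one varies), diameter 12 mm, 12 g; broken short, 46 mm, so that its top stands 52 mm above the table and 26 mm above the rack at the start. Origin: centre of its lower end, z along the rod. To be culled: it lifts straight out, loose in its socket
- stub_b: a second short rod, the same as stub_a
- stub_a_center (a point): middle of stub_a, 23 mm from its lower end
- stub_b_center (a point): middle of stub_b, 23 mm from its lower end
- scrap_box: sage-green open box fixed to the table, 130 (x) x 120 (y) x 45 mm high, walls and floor 5 mm. Origin: centre of its underside; z up
- chart: chart board fixed to the table: a flat sage-green tray 240 (x) x 170 (y) mm with a paper chart of small tiles, edge 12 mm high. Origin: centre of its underside; z up
- chart_mid (a point): middle of the paper chart, 6 mm above the table
- molecule_a: bystander: ball-and-stick model with a yellow centre and green balls, about 100 mm across and 80 mm high, beyond the scrap box. Origin under its centre
- molecule_b: bystander: ball-and-stick model with a blue centre and red balls, about 90 mm across and 75 mm high, between the scrap box and the robot. Origin under its centre
- jar: bystander: closed jar, 60 mm diameter, 85 mm high. Origin: centre of its underside
- balance: bystander: flat white kitchen-type balance, 170 x 130 x 34 mm. Origin: centre of its underside
Not all that is in view belongs to the job. What is meant by the scrap_box is not pink or yellow, and is the smaller of those in its own colour.

How it is judged:
By the outcome, as a careful person would: the job done as asked, in the order asked, and still so for the second after the job is handed in, while the arm keeps its last pose, push and grip.
It also fails if it takes over 72 s, if anything falls off the work surface, if the arm or the gripper's body presses on something with over 40 N, if the wrist force passes 120 N, or if a joint passes its speed limit or range.

ROBOT

A 6-joint arm with a two-finger parallel gripper is mounted at the origin on the work surface. World frame = base frame: x ahead of the robot, y to its left, z up, the work surface at z = 0. Lengths are in mm, angles in rad, forces in N, time in s.
With the tool pointing down it reaches from about 275 to 750 mm from the base axis. Payload 10.2 kg.
Tool frame: the origin (TCP) lies at the very end of the fingers, on their centre line; the grasp point (between the pads) lies 19 mm behind it; z points along the fingers, x is the direction in which the jaws open and shut, and the axes are right-handed (so a half turn about z gives the same grasp; the last joint's range is limited). The gripper opens to 88 mm and grips with 3 to 60 N. Pads are 18 mm wide; open, the fingers measure 123 mm over their backs; the gripper's body (75 mm by 187 mm) begins 45 mm behind the grasp point.
Start: joints at [-1.434, 0.313, 1.498, -0, 1.331, -0.223], TCP at [184.833, -491.394, 238.72] pointing down, gripper open.
Joint ranges: [-2.94, 2.94], [-0.97, 2.17], [0.19, 2.56], [-1.23, 4.37], [0.02, 3.11], [-2.88, 2.88]. Speed limits (rad/s): [2.39, 2.39, 3.01, 3.14, 3.14, 3.14].

INTERFACE

Orientations are given as a rotation vector (axis times angle).
In Python, from rig import get_obs, camera, hand_in gives the robot as it stands.
- The arm moves only by the tool move_arm, never from a script. Its argument "steps" is a list of rows, each a list of 4 numbers: the shift along the world's x, y, z scaled (see below), then the turn about the world's z scaled (see below). In form: [[x, y, z, spin], ...]. A call has 1 to 20 rows; each row is the pose to reach, as a shift and turn from the pose measured when the call began; what a row does not reach only later rows make up. The controller multiplies each number of a shift by 0.2 m and each number of a turn by 45 degrees. A row lasts 1/10 s, in which the tool goes at most 50 mm and 8.59 degrees, less where a joint would pass 70% of its speed; a pose out of reach is approached as far as the arm can. A call with a number of a shift or a turn outside -1 to 1 is refused whole. A call with a gripper value outside its range is refused whole. "claw" is the opening, from 0 (shut) to 1 (fully open), set as the call begins (left out, the last holds). The fingers move at their own pace and stop on an object; "newtons" is the grip in N (left out, the last holds). Time passes only in rows, so rows that repeat a pose let the fingers close. It gives the time, the measured TCP pose, the force and the opening at its end, in the units of the state.
- get_obs(): the state, without advancing time (a new reading comes with each control period).
- camera(name): name is "side" or "top" or "wrist"; returns a dict with "frame" (420x560x3 uint8, blue, green, red), "intrinsics" (3x3 intrinsics, pixels), "cam_to_world" (4x4, takes a point from camera to world coordinates). Camera axes: x right, y up, looking along -z (the intrinsics and any distortion apply to the point x, -y, -z); pixel columns grow to the right and rows downward; lengths in mm; the calibration is good to about 2 mm. A picture is of the moment at which its call begins. There is no depth.
- hand_in(): hands the job in, once; it reports no verdict.
The state is a dict: "time": time; "q": joint angles; "dq": joint speeds; "tau": joint torques, N m; "eef_pos": TCP position; "tool_rot": TCP orientation; "wrist_force": force on the tool from outside, world axes, zero at the start; "moment": the same for the moment, N m; "finger_gap": finger opening in mm.
Only numpy, scipy, OpenCV 4.12 (cv2) and the standard library are available. Lean on these libraries where they do the work, as an engineer would, in place of code of your own. Each camera call takes 0.05 s, during which the arm holds its last target. There are 200 camera calls.

## Working session

There is one attempt and no reset: what is moved stays moved. The work goes in short steps, Python scripts to look and compute and a tool call to move; the robot and the scene stay as the last step left them, time stands still between calls to the robot, and variables do not carry over. Pictures are saved under pics/ and viewed, about 8 in all and at most 12, crops included, and the job is handed in when it is done.

Besides the shell and the picture viewer there is one more tool, called after ">>>" as name(argument=value, ...), one argument or row to a line, values as JSON. move_arm: Moves the arm, as the interface text tells. Its arguments: {"type":"object","properties":{"steps":{"type":"array","items":{"type":"array","items":{"type":"number"}}},"claw":{"type":"number"},"newtons":{"type":"number"}},"required":["steps"]}

```bash
mkdir -p pics; ls
cat > h.py <<'E'
import numpy as np, cv2
from rig import get_obs, camera, hand_in
def snap(name, fn=None):
    c=camera(name)
    if fn: cv2.imwrite('pics/'+fn,c['frame'])
    return c
def ray(c,u,v):
    K=np.array(c['intrinsics']);T=np.array(c['cam_to_world'])
    p=np.linalg.inv(K)@[u,v,1]; d=T[:3,:3]@[p[0],-p[1],-p[2]]
    return T[:3,3],d
def atz(c,u,v,z):
    o,d=ray(c,u,v); return (o+d*(z-o[2])/d[2]).round(1)
def proj(c,P):
    K=np.array(c['intrinsics']);T=np.array(c['cam_to_world'])
    q=T[:3,:3].T@(np.array(P,float)-T[:3,3]); p=K@[q[0],-q[1],-q[2]]
    return (p[:2]/p[2]).round(1)
E
python3 - <<'E'
from h import *
import pickle
cs={n:snap(n) for n in('top','side')}
pickle.dump(cs,open('c0.pkl','wb'))
for n,c in cs.items():
    print({k:(np.array(v).round(2).tolist()) for k,v in c.items() if k!='frame'}, c.keys())
    cv2.imwrite(f'pics/{n}0.png',cv2.resize(c['frame'],(800,600),interpolation=cv2.INTER_CUBIC))
print(get_obs())
E
```

```text
pics
{'intrinsics': [[420.47, 0.0, 279.66], [0.0, 420.47, 212.76], [0.0, 0.0, 1.0]], 'cam_to_world': [[0.02, 1.0, -0.09, 495.81], [-1.0, 0.02, 0.0, 48.95], [0.0, 0.09, 1.0, 1134.01], [0.0, 0.0, 0.0, 1.0]]} dict_keys(['frame', 'intrinsics', 'cam_to_world'])
{'intrinsics': [[510.03, 0.0, 284.56], [0.0, 510.03, 205.83], [0.0, 0.0, 1.0]], 'cam_to_world': [[0.9, 0.26, -0.36, 168.79], [-0.44, 0.48, -0.76, -893.44], [-0.02, 0.84, 0.54, 748.98], [0.0, 0.0, 0.0, 1.0]]} dict_keys(['frame', 'intrinsics', 'cam_to_world'])
{'time': 0.1, 'q': array([-1.43438214e+00,  3.13382809e-01,  1.49831086e+00, -2.34553380e-05,
        1.33098568e+00, -2.23369551e-01]), 'dq': array([-2.19920823e-04, -8.80283493e-04, -4.80961824e-03, -8.43823664e-04,
        1.14543422e-03, -8.04338424e-05]), 'tau': array([ 2.97032755e-03, -4.02812076e+01, -2.52646852e+01,  6.95546041e-02,
        3.42271244e-02, -6.19244133e-05]), 'eef_pos': array([ 184.80783972, -491.18234597,  238.24296257]), 'tool_rot': array([-2.58242037e+00,  1.78767225e+00,  1.17949250e-03]), 'wrist_force': array([ 0.15705932, -0.21792836,  1.49348849]), 'moment': array([ 0.00468226,  0.00494307, -0.01682623]), 'finger_gap': 88.01524306801352}
```

View pics/top0.png

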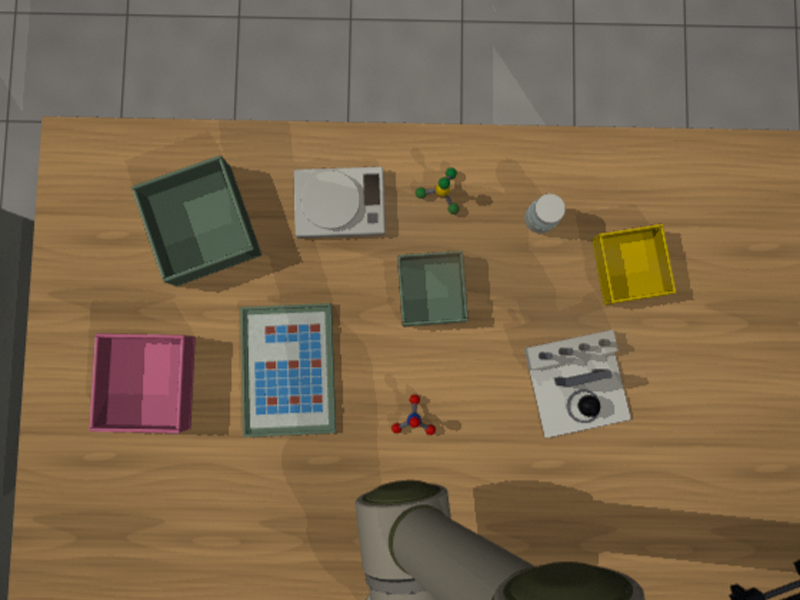

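View pics/side0.png

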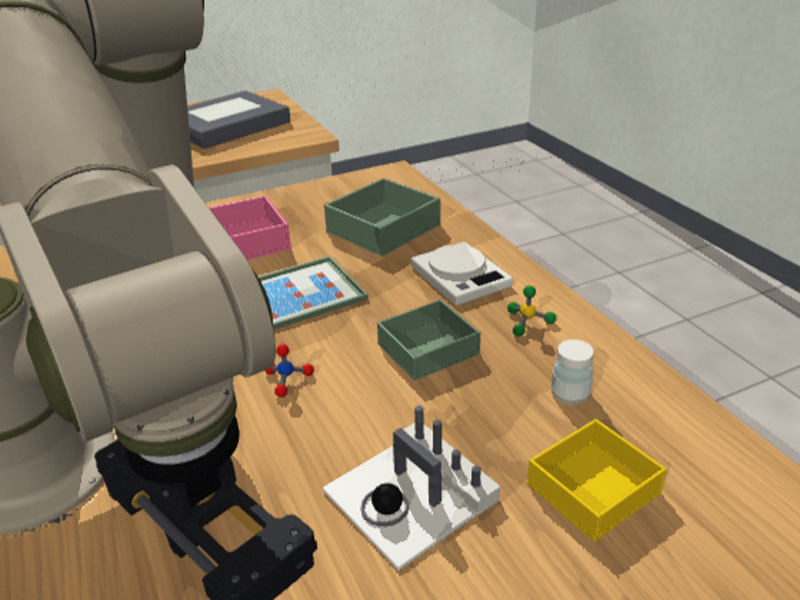

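The top view shows the boxes: pink (142,383), yellow (637,265), large green (197,220) and small green (433,289). The small green one is the scrap box. The chart is at (288,370) and the carrier at (578,385). The side view shows tall rods at tops (419,408) and (437,421), and short ones at (456,452) and (476,468), so the stubs are in the two sockets at the -y end. Next I measure and check with one close crop.

Run:
```python
from h import *
import pickle
cs=pickle.load(open('c0.pkl','rb'));t=cs['top'];s=cs['side']
# carrier: fit x,y,yaw to corner pixels
from scipy.optimize import least_squares
obs=[((-98,82,8),(546,437)),((-98,-82,8),(631,418)),((72,82,26),(527,347)),((72,-82,26),(613,331))]
def W(p,b):
    c,s_=np.cos(p[2]),np.sin(p[2]);return [p[0]+c*b[0]-s_*b[1],p[1]+s_*b[0]+c*b[1],b[2]]
def K(u,c):return proj(c,u)/.7
f=lambda p:np.concatenate([K(W(p,b),t)-np.array(u) for b,u in obs])
# proj rounding -> big diff step
r=least_squares(f,[450,-250,0],diff_step=.01,x_scale=[1,1,.01]);p=r.x;print('carrier',p.round(3),r.fun.round(1))
for y in(-57,-19,19,57):
    for h in(52,78): print(y,h,np.array(W(p,(52,y,h))).round(1),'top',K(W(p,(52,y,h)),t),'side',K(W(p,(52,y,h)),s))
print('grip',W(p,(0,0,69)),K(W(p,(0,0,69)),s))
for n,pts,z in(('scrap',[(398,254),(465,252),(468,323),(402,326)],45),('chart',[(242,308),(332,305),(335,433),(243,436)],12)):
    q=np.array([atz(t,u*.7,v*.7,z) for u,v in pts]);print(n,q.tolist(),q.mean(0))
print('jar',atz(t,548*.7,208*.7,85),'mb',atz(t,415*.7,418*.7,40),'ma',atz(t,443*.7,188*.7,40))
a=cv2.resize(s['frame'][270:410,220:360],(560,560),interpolation=cv2.INTER_CUBIC);cv2.imwrite('pics/crop.png',a)
```

```text
carrier [ 463.045 -288.832    0.   ] [-12.4  -8.1  -9.   12.4   8.7 -10.4  11.6   7.3]
-57 52 [ 515.  -345.8   52. ] top [616.28571429 348.71428571] side [474.85714286 479.42857143]
-57 78 [ 515.  -345.8   78. ] top [621.71428571 348.57142857] side [475.42857143 464.85714286]
-19 52 [ 515.  -307.8   52. ] top [595.14285714 348.28571429] side [459.85714286 459.85714286]
-19 78 [ 515.  -307.8   78. ] top [600.         348.14285714] side [460.28571429 445.28571429]
19 52 [ 515.  -269.8   52. ] top [574.14285714 347.85714286] side [445.85714286 441.42857143]
19 78 [ 515.  -269.8   78. ] top [578.42857143 347.71428571] side [445.85714286 427.        ]
57 52 [ 515.  -231.8   52. ] top [553.         347.57142857] side [432.57142857 424.        ]
57 78 [ 515.  -231.8   78. ] top [556.85714286 347.28571429] side [432.42857143 409.71428571]
grip [np.float64(463.0451757378723), np.float64(-288.8318732917777), 69] [417.42857143 454.42857143]
scrap [[680.6, 50.2, 45.0], [686.8, -72.5, 45.0], [556.6, -79.3, 45.0], [548.8, 40.4, 45.0]] [618.2 -15.3  45. ]
chart [[578.2, 340.2, 12.0], [587.1, 172.0, 12.0], [351.0, 159.7, 12.0], [342.4, 328.5, 12.0]] [464.675 250.1    12.   ]
jar [ 761.9 -215.    85. ] mb [383.9  13.8  40. ] ma [807.1 -31.   40. ]
```

View pics/crop.png

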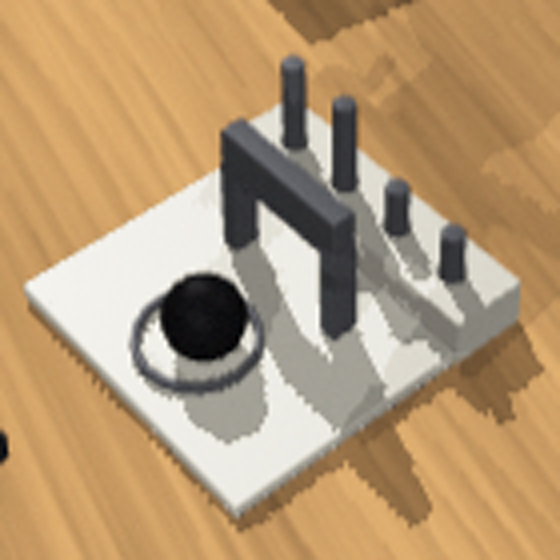

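The crop confirms it: the tall rods are at (293,60) and (344,100), and the two stubs at (398,185) and (453,232), at the -y end. The pose fit stalled because of rounding, so I'll refit it.

```bash
sed -i 's/(p\[:2\]\/p\[2\]).round(1)/p[:2]\/p[2]/' h.py
python3 - <<'E'
from h import *
import pickle
from scipy.optimize import least_squares
from scipy.spatial.transform import Rotation as R
cs=pickle.load(open('c0.pkl','rb'));t=cs['top'];s=cs['side']
C=lambda u,v:(220+u/4,270+v/4)
T=lambda u,v:(u*.7,v*.7)
obs=[((-98,82,8),t,T(546,437)),((-98,-82,8),t,T(631,418)),((72,82,26),t,T(527,347)),((72,-82,26),t,T(613,331)),
((-98,82,8),s,C(25,290)),((-98,-82,8),s,C(238,500)),((72,-82,26),s,C(520,285)),
((52,-57,52),s,C(453,232)),((52,-19,52),s,C(398,185)),((52,19,78),s,C(344,102)),((52,57,78),s,C(293,63))]
def W(p,b):
    c,q=np.cos(p[2]),np.sin(p[2]);return np.array([p[0]+c*b[0]-q*b[1],p[1]+q*b[0]+c*b[1],b[2]])
f=lambda p:np.concatenate([proj(c,W(p,b))-np.array(u) for b,c,u in obs])
r=least_squares(f,[450,-250,.1],x_scale=[1,1,.01],loss='soft_l1');p=r.x
print('carrier',p.round(3),f(p).round(1).reshape(-1,2).tolist())
for y in(-57,-19): print(y,W(p,(52,y,52)).round(1))
o=get_obs();M=R.from_rotvec(o['tool_rot']).as_matrix();print('jaw',M[:,0],'z',M[:,2],'jaw yaw',np.arctan2(M[1,0],M[0,0]),o['eef_pos'],o['time'])
w=camera('wrist');print(np.array(w['cam_to_world']).round(2).tolist(),w['intrinsics'])
E
```

```text
carrier [ 4.6320e+02 -2.8687e+02  2.3000e-01] [[-0.2, 0.5], [0.5, 0.7], [-0.0, 0.3], [0.2, -1.5], [-1.0, -1.4], [-0.3, 2.5], [0.5, -1.1], [0.4, -0.2], [0.1, 0.1], [0.2, 0.0], [0.1, -0.4]]
-57 [ 526.8 -330.5   52. ]
-19 [ 518.2 -293.5   52. ]
jaw [ 0.35207696 -0.93597045 -0.00106474] z [-1.70353164e-04  1.07349701e-03 -9.99999409e-01] jaw yaw -1.211006886488548 [ 184.80783972 -491.18234597  238.24296257] 0.1
[[0.35, 0.9, 0.27, 254.72], [-0.94, 0.34, 0.1, -465.68], [-0.0, -0.28, 0.96, 384.48], [0.0, 0.0, 0.0, 1.0]] [[366.86968705   0.         280.98079406]
 [  0.         366.86968705 213.48529204]
 [  0.           0.           1.        ]]
```

>>> move_arm(
  steps=[
    [0.2,0.1,0,0.19],
    [0.4,0.2,0,0.38],
    [0.6,0.3,0,0.57],
    [0.8,0.4,0,0.76],
    [0.86,0.4,0,0.918],
    [0.86,0.4,0,0.918],
  ],
  claw=0.4,
  newtons=15,
)

```text
time: 0.75
eef_pos: [358.1, -410.5, 237.9]
tool_rot: [-3.048, 0.756, 0.002]
wrist_force: [-0.4, 0.4, -0.4]
finger_gap: 42.2
```

>>> move_arm(
  steps=[
    [0.2,0.1,-0.1,0.19],
    [0.4,0.2,-0.2,0.38],
    [0.6,0.3,-0.3,0.57],
    [0.8,0.4,-0.4,0.76],
    [0.85,0.4,-0.4,0.918],
    [0.85,0.4,-0.4,0.918],
    [0.85,0.4,-0.4,0.918],
    [0.85,0.4,-0.4,0.918],
  ],
)

```text
time: 1.55
eef_pos: [527.0, -331.5, 158.6]
tool_rot: [3.121, 0.359, -0.002]
wrist_force: [-0.9, 0.0, -0.3]
finger_gap: 35.3
```

Run:
```python
from h import *
import pickle
from scipy.spatial.transform import Rotation as R
w=snap('wrist');pickle.dump(w,open('w1.pkl','wb'))
for n,P in (('s57',(526.8,-330.5,52)),('s19',(518.2,-293.5,52)),('grip',(463.2,-286.9,82))):
    u=proj(w,P);print(n,u);cv2.circle(w['frame'],tuple(int(x) for x in u),2,(0,0,255),-1)
cv2.imwrite('pics/w1.png',w['frame'])
o=get_obs();M=R.from_rotvec(o['tool_rot']).as_matrix();print('yaw',np.arctan2(M[1,0],M[0,0]),o['eef_pos'],o['time'],o['finger_gap'])
```

```text
s57 [279.14746318 209.5056921 ]
s19 [279.09928427 156.29214983]
grip [191.09929838 131.11109613]
yaw 0.2302575650945121 [ 527.1289632  -331.43895604  158.55910944] 1.6 35.154116337224906
```

View pics/w1.png

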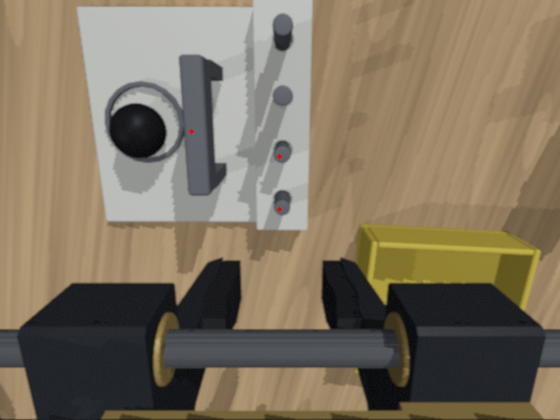

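The wrist view shows the stubs at about (282,200) and (282,150), a few px from the predictions (red). The handle is mid-bar at about (194,124). I'll refit with close-up points.

```bash
cat > fitw.py <<'E'
from h import *
import pickle
w=pickle.load(open('w1.pkl','rb'))
def W(p,b):
    c,q=np.cos(p[2]),np.sin(p[2]);return np.array([p[0]+c*b[0]-q*b[1],p[1]+q*b[0]+c*b[1],b[2]])
p=(463.2,-286.9,.23)
E
python3 - <<'E'
from fitw import *
for b in [(-98,82,8),(-98,-82,8),(72,-82,26),(32,-82,26),(52,57,78),(52,19,78),(52,57,26),(52,-19,52),(52,-19,26),(52,-57,52),(52,-57,26),(0,41,82),(0,-41,82)]: print(b,proj(w,W(p,b)).round(0))
im=w['frame'][0:240,160:320]; cv2.imwrite('pics/w1c.png',cv2.resize(im,None,fx=2.5,fy=2.5,interpolation=cv2.INTER_CUBIC))
E
```

```text
(-98, 82, 8) [72.  8.]
(-98, -82, 8) [103. 224.]
(72, -82, 26) [304. 231.]
(32, -82, 26) [255. 231.]
(52, 57, 78) [278.  26.]
(52, 19, 78) [279.  98.]
(52, 57, 26) [279.  42.]
(52, -19, 52) [279. 156.]
(52, -19, 26) [279. 152.]
(52, -57, 52) [279. 210.]
(52, -57, 26) [279. 201.]
(0, 41, 82) [186.  57.]
(0, -41, 82) [196. 198.]
```

View pics/w1c.png

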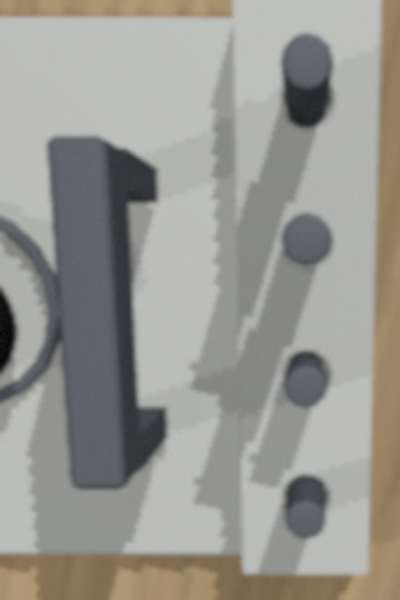

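>>> move_arm(
  steps=[
    [0.008,0.012,-0.15,0],
    [0.008,0.012,-0.3,0],
    [0.008,0.012,-0.45,0],
    [0.008,0.012,-0.55,0],
    [0.008,0.012,-0.6,0],
    [0.008,0.012,-0.635,0],
    [0.008,0.012,-0.635,0],
    [0.008,0.012,-0.635,0],
  ],
)

```text
time: 2.4
eef_pos: [529.1, -329.5, 32.6]
tool_rot: [3.119, 0.36, 0.0]
wrist_force: [0.0, -0.4, 0.4]
finger_gap: 35.2
```

>>> move_arm(
  steps=[
    [0,0,0,0],
    [0,0,0,0],
    [0,0,0,0],
    [0,0,0,0],
    [0,0,0,0],
    [0,0,0,0],
    [0,0,0,0],
    [0,0,0,0],
  ],
  claw=0,
  newtons=12,
)

```text
time: 3.2
eef_pos: [529.1, -329.6, 32.8]
tool_rot: [3.119, 0.36, 0.0]
wrist_force: [-1.8, 0.5, 4.3]
finger_gap: 11.4
```

>>> move_arm(
  steps=[
    [0,0,0.05,0],
    [0,0,0.1,0],
    [0,0,0.2,0],
    [0,0,0.35,0],
    [0,0,0.5,0],
    [0,0,0.65,0],
    [0,0,0.65,0],
  ],
)

```text
time: 3.9
eef_pos: [530.4, -330.6, 168.0]
tool_rot: [3.113, 0.359, 0.009]
wrist_force: [0.1, -0.1, 0.4]
finger_gap: 11.4
```

>>> move_arm(
  steps=[
    [0.1,0.2,0,0],
    [0.2,0.4,0,0],
    [0.3,0.6,0,0],
    [0.35,0.8,0,0],
    [0.44,1.0,0,0],
  ],
)

```text
time: 4.4
eef_pos: [618.3, -128.8, 167.7]
tool_rot: [3.113, 0.359, 0.008]
wrist_force: [0.6, -1.3, -0.9]
finger_gap: 11.6
```

>>> move_arm(
  steps=[
    [0,0.2,0,0],
    [0,0.4,0,0],
    [0,0.45,-0.1,0],
    [0,0.47,-0.25,0],
    [0,0.47,-0.4,0],
    [0,0.47,-0.55,0],
    [0,0.47,-0.63,0],
    [0,0.47,-0.63,0],
    [0,0.47,-0.63,0],
  ],
)

```text
time: 5.3
eef_pos: [618.5, -34.8, 42.1]
tool_rot: [3.113, 0.359, 0.008]
wrist_force: [-0.6, 0.5, 0.4]
finger_gap: 11.5
```

Run:
```python
from h import *
o=get_obs();print(o['eef_pos'],o['wrist_force'],o['finger_gap'])
a=snap('top')['frame'][130:310,240:450];b=snap('side')['frame'][180:360,230:440]
cv2.imwrite('pics/d1.png',cv2.resize(np.hstack([a,b]),(798,342)))
```

```text
[618.4803588  -34.75668967  42.13985409] [-0.60053246  0.54536192  0.39818391] 11.479360124539058
```

View pics/d1.png

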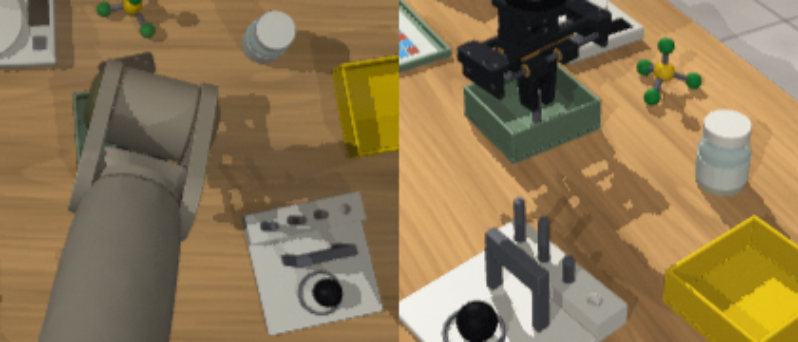

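The held stub is inside the small green box, at (537,105), and the carrier hasn't moved. Releasing now.

>>> move_arm(
  steps=[
    [0,0,0,0],
    [0,0,0,0],
    [0,0,0,0],
    [0,0,0,0],
    [0,0,0,0],
  ],
  claw=0.4,
)

```text
time: 5.9
eef_pos: [618.9, -34.9, 43.0]
tool_rot: [3.113, 0.359, 0.011]
wrist_force: [-0.1, -0.3, -0.2]
finger_gap: 35.5
```

>>> move_arm(
  steps=[
    [0,0,0.1,0],
    [0,0,0.25,0],
    [0,0,0.45,0],
    [0,0,0.6,0],
    [-0.1,-0.2,0.6,0],
    [-0.2,-0.4,0.6,0],
    [-0.3,-0.6,0.6,0],
    [-0.4,-0.8,0.6,0],
    [-0.49,-1.0,0.6,0],
    [-0.49,-1.0,0.6,0],
  ],
)

```text
time: 6.9
eef_pos: [519.1, -238.9, 163.1]
tool_rot: [3.113, 0.351, 0.01]
wrist_force: [0.1, 0.9, 0.7]
finger_gap: 35.2
```

>>> move_arm(
  steps=[
    [0,-0.15,0,0],
    [0,-0.286,0,0],
    [0,-0.286,0,0],
    [0,-0.286,0,0],
  ],
)

```text
time: 7.3
eef_pos: [519.3, -295.3, 162.8]
tool_rot: [3.114, 0.351, 0.01]
wrist_force: [-0.3, -0.3, -0.2]
finger_gap: 34.9
```

Run:
```python
from fitw import *
from scipy.spatial.transform import Rotation as R
o=get_obs();M=R.from_rotvec(o['tool_rot']).as_matrix();print('yaw',np.arctan2(M[1,0],M[0,0]),M[:,2].round(4),o['eef_pos'],o['time'],o['finger_gap'])
w=snap('wrist')
p=(465,-285.4,.23)
for b in [(52,-19,52),(52,19,78),(52,57,78),(0,-41,82),(0,41,82)]:
    u=proj(w,W(p,b));print(b,u.round(0));cv2.circle(w['frame'],tuple(int(x) for x in u),1,(0,0,255),-1)
cv2.imwrite('pics/w2.png',cv2.resize(w['frame'][:300,120:400],None,fx=2,fy=2))
```

```text
yaw 0.2245729574480262 [ 0.0073 -0.0075 -0.9999] [ 519.33759478 -295.30007777  162.7865973 ] 7.3 34.91967698877796
(52, -19, 52) [280. 204.]
(52, 19, 78) [280. 157.]
(52, 57, 78) [279.  93.]
(0, -41, 82) [202. 249.]
(0, 41, 82) [193. 121.]
```

View pics/w2.png

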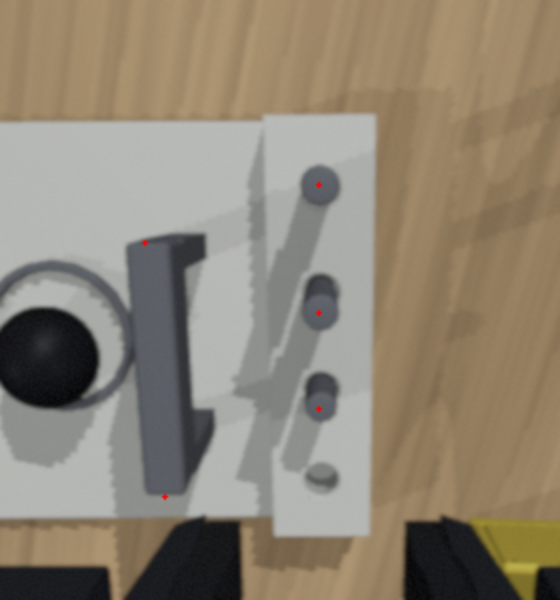

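The predictions land on the rod tops and handle ends, so the estimate is good. The first socket, at (322,475), is empty. Now the second stub.

>>> move_arm(
  steps=[
    [0.005,0.016,-0.15,0],
    [0.005,0.016,-0.3,0],
    [0.005,0.016,-0.45,0],
    [0.005,0.016,-0.55,0],
    [0.005,0.016,-0.61,0],
    [0.005,0.016,-0.65,0],
    [0.005,0.016,-0.65,0],
    [0.005,0.016,-0.65,0],
  ],
)

```text
time: 8.15
eef_pos: [520.9, -291.7, 33.8]
tool_rot: [3.112, 0.353, 0.012]
wrist_force: [-0.7, 0.4, -0.0]
finger_gap: 35.1
```

>>> move_arm(
  steps=[
    [0,0,0,0],
    [0,0,0,0],
    [0,0,0,0],
    [0,0,0,0],
    [0,0,0,0],
    [0,0,0,0],
    [0,0,0,0],
    [0,0,0,0],
  ],
  claw=0,
  newtons=12,
)

```text
time: 8.95
eef_pos: [520.9, -291.9, 34.0]
tool_rot: [3.112, 0.352, 0.012]
wrist_force: [-2.8, -1.0, 2.9]
finger_gap: 11.6
```

>>> move_arm(
  steps=[
    [0,0,0.05,0],
    [0,0,0.1,0],
    [0,0,0.2,0],
    [0,0,0.35,0],
    [0,0,0.5,0],
    [0,0,0.65,0],
    [0,0,0.65,0],
  ],
)

```text
time: 9.65
eef_pos: [522.4, -292.8, 169.0]
tool_rot: [3.106, 0.352, 0.021]
wrist_force: [-0.3, 0.0, 0.1]
finger_gap: 11.5
```

>>> move_arm(
  steps=[
    [0.1,0.2,0,0],
    [0.2,0.4,0,0],
    [0.3,0.6,0,0],
    [0.4,0.8,0,0],
    [0.49,1.0,0,0],
  ],
)

```text
time: 10.15
eef_pos: [620.9, -90.8, 168.6]
tool_rot: [3.107, 0.352, 0.021]
wrist_force: [-0.1, -1.5, 0.1]
finger_gap: 11.5
```

>>> move_arm(
  steps=[
    [0,0.2,0,0],
    [0,0.4,0,0],
    [0,0.48,-0.1,0],
    [0,0.48,-0.25,0],
    [0,0.48,-0.4,0],
    [0,0.48,-0.55,0],
    [0,0.48,-0.6,0],
    [0,0.48,-0.6,0],
  ],
)

```text
time: 10.95
eef_pos: [620.2, 5.4, 47.5]
tool_rot: [3.107, 0.352, 0.017]
wrist_force: [-0.1, -0.3, 0.4]
finger_gap: 11.7
```

>>> move_arm(
  steps=[
    [0,0,0,0],
    [0,0,0,0],
    [0,0,0,0],
    [0,0,0,0],
    [0,0,0,0],
  ],
  claw=0.4,
)

```text
time: 11.45
eef_pos: [620.3, 5.4, 47.9]
tool_rot: [3.107, 0.352, 0.018]
wrist_force: [0.1, 1.0, -0.2]
finger_gap: 35.1
```

>>> move_arm(
  steps=[
    [0,0,0.1,0],
    [0,0,0.25,0],
    [0,0,0.45,0],
    [0,0,0.7,0],
    [-0.15,-0.2,0.7,0],
    [-0.3,-0.4,0.7,0],
    [-0.45,-0.6,0.7,0],
    [-0.6,-0.8,0.7,0],
    [-0.77,-1.0,0.7,0],
    [-0.77,-1.0,0.7,0],
  ],
)

```text
time: 12.45
eef_pos: [463.8, -198.0, 188.2]
tool_rot: [3.107, 0.344, 0.017]
wrist_force: [0.1, 1.4, 0.6]
finger_gap: 35.1
```

>>> move_arm(
  steps=[
    [0,-0.2,0,0],
    [0,-0.4,0,0],
    [0,-0.43,0,0],
    [0,-0.43,0,0],
    [0,-0.43,0,0],
    [0,-0.43,0,0],
  ],
)

```text
time: 13.05
eef_pos: [464.2, -282.6, 188.4]
tool_rot: [3.107, 0.347, 0.017]
wrist_force: [-0.1, -0.1, 1.0]
finger_gap: 35.3
```

Run:
```python
from fitw import *
from scipy.spatial.transform import Rotation as R
o=get_obs();M=R.from_rotvec(o['tool_rot']).as_matrix();print('yaw',np.arctan2(M[1,0],M[0,0]),M[:,2].round(4),o['eef_pos'],o['time'],o['finger_gap'])
w=snap('wrist')
p=(465,-285.4,.23)
for b in [(0,0,82),(52,19,78),(52,57,78),(0,-41,82),(0,41,82)]:
    u=proj(w,W(p,b));print(b,u.round(0));cv2.circle(w['frame'],tuple(int(x) for x in u),1,(0,0,255),-1)
a=w['frame'][:300,100:460]
s=cv2.resize(snap('side')['frame'][200:300,250:350],(300,300))
cv2.imwrite('pics/w3.png',np.hstack([a,s]))
```

```text
yaw 0.22227326455107121 [ 0.0125 -0.0137 -0.9998] [ 464.15130389 -282.62654102  188.35678441] 13.05 35.335841824299465
(0, 0, 82) [278. 213.]
(52, 19, 78) [351. 185.]
(52, 57, 78) [353. 130.]
(0, -41, 82) [279. 265.]
(0, 41, 82) [277. 155.]
```

View pics/w3.png

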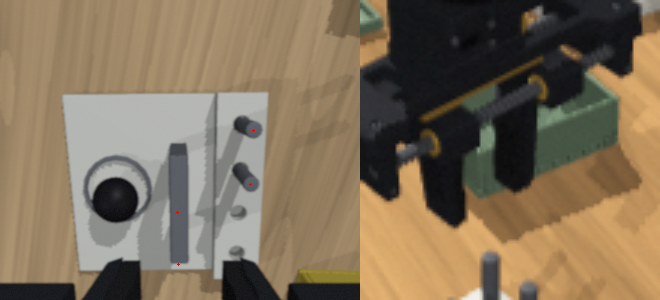

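Handle predictions (red) lie on the bar and the two tall rods remain. The scrap box is hidden in this side view, so before lifting I'll check it from the top while I descend part way.

>>> move_arm(
  steps=[
    [0.004,-0.014,-0.15,0.01],
    [0.004,-0.014,-0.3,0.01],
    [0.004,-0.014,-0.45,0.01],
    [0.004,-0.014,-0.57,0.01],
    [0.004,-0.014,-0.64,0.01],
    [0.004,-0.014,-0.695,0.01],
    [0.004,-0.014,-0.695,0.01],
    [0.004,-0.014,-0.695,0.01],
  ],
)

```text
time: 13.95
eef_pos: [465.2, -285.8, 50.0]
tool_rot: [3.105, 0.359, 0.018]
wrist_force: [0.6, -0.0, 0.1]
finger_gap: 35.6
```

Run:
```python
from h import *
t=snap('top')['frame'][165:240,265:340];s=snap('side')['frame'][200:280,250:350]
cv2.imwrite('pics/box.png',np.hstack([cv2.resize(t,(400,400)),cv2.resize(s,(400,400))]))
```

```text
(no output)
```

View pics/box.png

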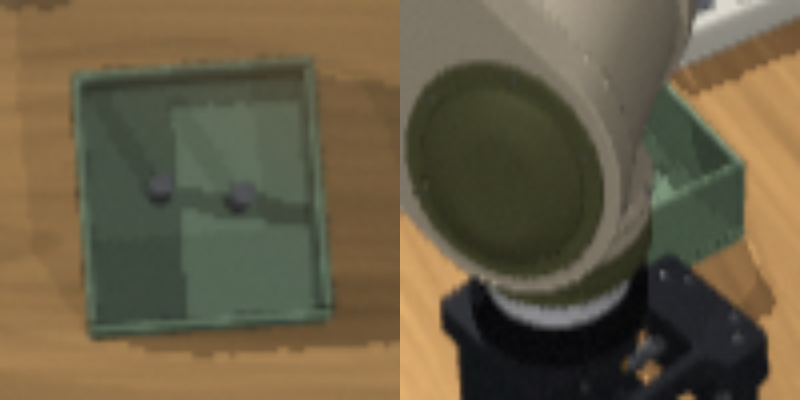

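Both stubs are standing inside the small green box, at (160,187) and (240,195) in the top crop. Now I grip the handle and lift gently.

>>> move_arm(
  steps=[
    [0,0,0,0],
    [0,0,0,0],
    [0,0,0,0],
    [0,0,0,0],
    [0,0,0,0],
    [0,0,0,0],
    [0,0,0,0],
    [0,0,0,0],
    [0,0,0,0],
    [0,0,0,0],
  ],
  claw=0,
  newtons=40,
)

```text
time: 15.05
eef_pos: [465.3, -286.2, 50.7]
tool_rot: [3.104, 0.359, 0.019]
wrist_force: [-2.1, 1.5, 5.5]
finger_gap: 13.2
```

>>> move_arm(
  steps=[
    [0,0,0.005,0],
    [0,0,0.018,0],
    [0,0,0.04,0],
    [0,0,0.07,0],
    [0,0,0.107,0],
    [0,0,0.15,0],
    [0,0,0.197,0],
    [0,0,0.248,0],
    [0,0,0.3,0],
    [0,0,0.352,0],
    [0,0,0.403,0],
    [0,0,0.45,0],
    [0,0,0.493,0],
    [0,0,0.53,0],
    [0,0,0.56,0],
    [0,0,0.582,0],
    [0,0,0.6,0],
    [0,0,0.61,0],
    [0,0,0.61,0],
    [0,0,0.61,0],
  ],
)

```text
time: 17.05
eef_pos: [465.2, -286.1, 172.4]
tool_rot: [3.105, 0.359, 0.018]
wrist_force: [-0.0, -0.4, -5.3]
finger_gap: 13.4
```

Run:
```python
from h import *
o=get_obs();print(o['eef_pos'],o['wrist_force'],o['moment'],o['finger_gap'])
a=snap('wrist')['frame'][:300];b=snap('side')['frame'][150:410,150:400]
cv2.imwrite('pics/lift.png',np.hstack([cv2.resize(a,(480,257)),cv2.resize(b,(247,257))]))
```

```text
[ 465.19010483 -286.09667372  172.4393032 ] [-0.02144149 -0.44972561 -5.25114631] [-0.05069993 -0.02310088 -0.05716077] 13.407168224120767
```

View pics/lift.png

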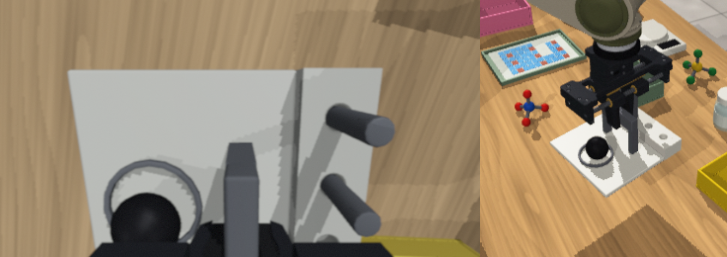

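The carrier is lifted and level. The ball is in the pocket at (145,228), both full rods are seated, and the load reads about 5 N. Carrying along +y.

>>> move_arm(
  steps=[
    [0,0.007,0,0],
    [0,0.027,0,0],
    [0,0.06,0,0],
    [0,0.104,0,0],
    [0,0.159,0,0],
    [0,0.223,0,0],
    [0,0.293,0,0],
    [0,0.368,0,0],
    [0,0.445,0,0],
    [0,0.522,0,0],
    [0,0.597,0,0],
    [0,0.668,0,0],
    [0,0.731,0,0],
    [0,0.786,0,0],
    [0,0.83,0,0],
    [0,0.863,0,0],
    [0,0.883,0,0],
    [0,0.89,0,0],
    [0,0.89,0,0],
    [0,0.89,0,0],
  ],
)

```text
time: 19.15
eef_pos: [465.2, -108.4, 172.4]
tool_rot: [3.105, 0.358, 0.018]
wrist_force: [1.0, -0.4, -4.5]
finger_gap: 13.5
```

>>> move_arm(
  steps=[
    [0,0.007,0,0],
    [0,0.027,0,0],
    [0,0.06,0,0],
    [0,0.104,0,0],
    [0,0.159,0,0],
    [0,0.223,0,0],
    [0,0.293,0,0],
    [0,0.368,0,0],
    [0,0.445,0,0],
    [0,0.522,0,0],
    [0,0.597,0,0],
    [0,0.668,0,0],
    [0,0.731,0,0],
    [0,0.786,0,0],
    [0,0.83,0,0],
    [0,0.863,0,0],
    [0,0.883,0,0],
    [0,0.89,0,0],
    [0,0.89,0,0],
    [0,0.89,0,0],
  ],
)

```text
time: 21.15
eef_pos: [465.2, 69.4, 172.4]
tool_rot: [3.104, 0.358, 0.018]
wrist_force: [-0.1, -0.6, -4.9]
finger_gap: 13.1
```

>>> move_arm(
  steps=[
    [0,0.007,0,0],
    [0,0.027,0,0],
    [0,0.06,0,0],
    [0,0.104,0,0],
    [0,0.159,0,0],
    [0,0.223,0,0],
    [0,0.293,0,0],
    [0,0.368,0,0],
    [0,0.445,-0.002,0],
    [0,0.522,-0.004,0],
    [0,0.597,-0.006,0],
    [0,0.668,-0.008,0],
    [0,0.735,-0.008,0],
    [0,0.793,-0.008,0],
    [0,0.84,-0.008,0],
    [0,0.874,-0.008,0],
    [0,0.895,-0.008,0],
    [0,0.903,-0.008,0],
    [0,0.903,-0.008,0],
    [0,0.903,-0.008,0],
  ],
)

```text
time: 23.15
eef_pos: [465.3, 249.7, 170.8]
tool_rot: [3.104, 0.357, 0.018]
wrist_force: [0.3, 0.2, -5.8]
finger_gap: 14.1
```

>>> move_arm(
  steps=[
    [0,0,0,0],
    [0,0,0,0],
    [0,0,0,0],
    [0,0,0,0],
    [0,0,0,0],
    [0,0,0,0],
    [0,0,0,0],
    [0,0,0,0],
    [0,0,0,0],
    [0,0,0,0],
  ],
)

```text
time: 24.15
eef_pos: [465.3, 249.7, 170.8]
tool_rot: [3.104, 0.357, 0.018]
wrist_force: [0.3, 0.7, -5.0]
finger_gap: 13.3
```

Run:
```python
from h import *
o=get_obs();print(o['eef_pos'],o['time'],o['wrist_force'],abs(o['dq']).max(),o['finger_gap'])
a=snap('wrist')['frame'];b=snap('side')['frame'];t=snap('top')['frame']
cv2.imwrite('pics/fin.png',np.vstack([np.hstack([cv2.resize(x,(400,300)) for x in(a,b)]),cv2.resize(t[70:385],(800,300))[:, :800]]))
```

```text
[465.2927015  249.65944617 170.79222496] 24.15 [ 0.26020767  0.70201956 -4.99392875] 0.0012401913805847058 13.307975493982836
```

View pics/fin.png

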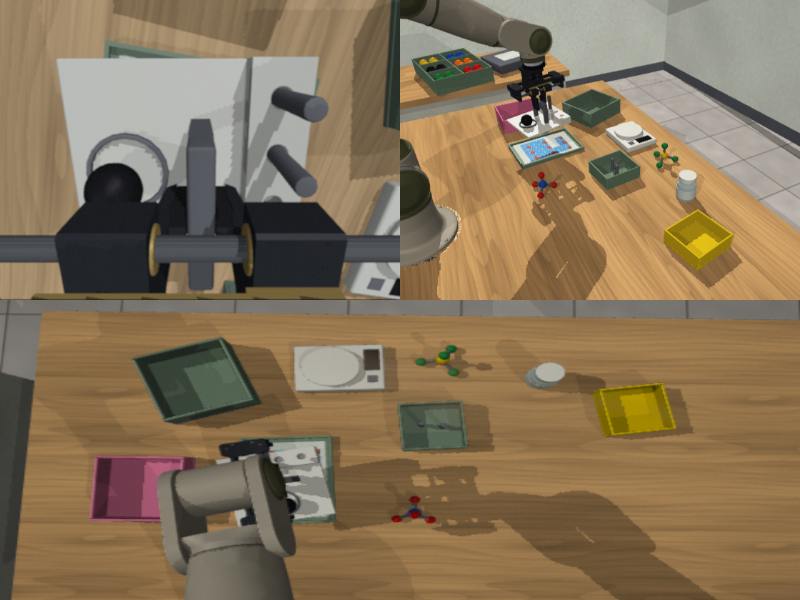

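The final views show the ball in the pocket at (113,187) and both full rods in the rack. Both stubs are in the small green box, at (613,170) in the side view, and the other objects haven't moved. Handing in.

```bash
python3 -c "from rig import hand_in; print(hand_in())"
```

```text
the job is handed in; nothing more can be done
None
```

The job is done and handed in at about 24 s of the 72 s allowed. I pulled both broken bonds from the sockets at the carrier's -y end and put them in the smaller green box. Then I lifted the carrier by its handle and carried it over the middle of the chart.

**Position:** by the last checks the tool was at x 465, y 250 mm; I had measured the chart middle at (465, 250). The underside is about 120 mm above the table and the arm was still, holding the carrier's weight of about 5 N.

**Contents:** the ball is in its pocket and both full-length bonds are in the rack. The two stubs were standing in the scrap box when checked just before the lift, and still in the box in the last view.

**Bystanders:** the molecules, jar and balance look undisturbed.

**Small deviations:**
- The tool had drifted about 1° from vertical by the time I gripped the handle, so the carrier may be off level by up to about 1°. I did not measure the carrier's own tilt.
- Calibration is only good to about 2 mm, so the centring over the chart carries about that uncertainty.

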